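# Find the free cell in a covered ware crate and pack the terracotta figurine

## Robot

A 6-joint arm with a two-finger parallel gripper is mounted at the origin on the work surface. World frame = base frame: x ahead of the robot, y to its left, z up, the work surface at z = 0. Lengths are in mm, angles in rad, forces in N, time in s.
With the tool pointing down it reaches from about 375 to 900 mm from the base axis. Payload 3.1 kg.
Tool frame: the origin (TCP) lies at the very end of the fingers, on their centre line; the grasp point (between the pads) lies 19 mm behind it; z points along the fingers, y is the line along which they close (so a half turn about z gives the same grasp; the last joint's range is limited). The gripper opens to 85 mm and grips with 20 to 120 N. Pads are 22 mm wide; open, the fingers measure 114 mm over their backs; the gripper's body (76 mm by 85 mm) begins 54 mm behind the grasp point. The pads swing forward as they close: fully open they stand 13 mm farther back than shut.
Start: joints at [-1.448, 0.527, 1.433, -0, 1.181, -0.178], TCP at [185.798, -596.721, 231.31] pointing down, gripper open.
Joint ranges: [-3.08, 3.08], [-0.75, 2.2], [0.22, 2.44], [-1.43, 4.57], [0, 2.65], [-2.85, 2.85]. Speed limits (rad/s): [2.79, 2.79, 3.14, 3.14, 3.14, 3.14].

## Interface

Orientations are given as [roll, pitch, yaw] about the fixed x, y, z axes, in that order (R = Rz(yaw) Ry(pitch) Rx(roll)).
In Python, from station import env gives the robot as it stands.
- The arm moves only by the tool play_rows, never from a script. Its argument "commands" is a list of rows, each a list of 7 numbers: the turn, a rotation vector about the tool's x, y, z in fractions of the full range, 1 being 2 pi rad, then the shift along the tool's x, y, z in parts of the range, where 1.0 means 800 mm, then the finger opening in mm, from 0 to 85.4. A call has 1 to 8 rows; each row is the pose to reach, as a shift and turn from the pose commanded when the call began, along the tool's axes at that moment; what a row does not reach only later rows make up. A row lasts 1/12 s, in which the tool goes at most 41.7 mm and 7.16 degrees, less where a joint would pass 70% of its speed; a pose out of reach is approached as far as the arm can. A call with a gripper value outside its range is refused whole. The fingers move at their own pace and stop on an object; "newtons" is the grip in N (left out, the last holds). Time passes only in rows, so rows that repeat a pose let the fingers close. It gives the time, the measured TCP pose, the force, the opening and the grip force at its end, in the units of the state.
- env.read_state(): the state, without advancing time (a new reading comes with each control period).
- env.read_camera(name): name is "scene" or "top" or "wrist"; returns the picture (420x560x3 uint8, red, green, blue); there is no depth.
- env.camera_info(name): a dict with "fx", "fy", "cx", "cy" (pixels), "rvec" (rotation vector, rad) and "tvec" (3), from world to camera coordinates, as OpenCV has them. Camera axes: x right, y down, z forward; pixel columns grow to the right and rows downward; lengths in mm; the calibration is good to about 2 mm. A picture is of the moment at which its call begins: read the wrist's pose just before it. camera_info takes no time and is no camera call; for the wrist camera it gives the pose at the moment of the call.
- env.hand_in(): hands the job in; it is judged then, once.
Trained networks look in the newest picture that a camera, given by its name, has taken for a name from the list of things; names that differ only in an ending like _2 or _b are one class to them, and where a whole thing is asked for, a point or a joint stands for the part that bears it (a point fixed in the world has none). Each returns a list of dicts, best first, with "confidence" (0 to 1); they miss things now and then, are a little off and sometimes report something else, mostly with a low value. They report only what shows in the picture. A call takes as long as a camera call. They do not tell look-alikes from the thing itself.
- env.silhouettes(query, camera): "pixels" (420x560 bool, what is visible of it) and "location" ([column, row] in pixels, amid what is visible of it).
- env.landmark_of(query, camera): "location" ([column, row] in pixels: a listed point, or the origin of a listed thing).
The state is a dict: "t": time; "joint_pos": joint angles; "qvel": joint speeds; "tau": joint torques, N m; "tool_pos": TCP position; "tcp_rot": TCP orientation; "force": force on the tool from outside, world axes, zero at the start; "moment": the same for the moment, N m; "gripper_width": opening from 0.0 (shut) to 1.0 (fully open); "finger_force": force on a finger pad.
Only numpy, scipy, OpenCV 4.12 (cv2) and the standard library are available. Lean on these libraries where they do the work, as an engineer would, in place of code of your own. Each camera call takes 0.05 s, during which the arm holds its last target. There are 200 camera calls.

## Task

The three-cell ware crate has two turquoise jars under its slatted covers and one free cell. With the empty hand press down the cover of the free cell until it bottoms out, then set the terracotta-red figurine down (do not drop it) so that it stands upright in that cell on the sunken cover. Do not bear down hard on the jars.

Things in the scene. Friction and masses are not known exactly. Their poses are not given: they have to be found in the camera images.
- crate: Wooden crate fixed to the bench, 96 x 272 x 76 mm (x, y, z), origin under its centre. Three cells 80 x 80 mm inside, walls 8 mm, centres at y = -88, 0, +88 mm. Each has a pale slatted cover, 76 mm square, 8 thick, top 74 mm above the bench; a 30 mm slat runs along x through its middle, with 11 mm gaps beside it to look through. Covers slide straight down under about 4 N and stay where left.
- figurine: Terracotta-red glazed figurine, a lady in a long skirt, upright on the bench, round about its vertical axis, 116 mm tall, about 0.2 kg; origin at the centre of its underside. Foot 55 mm across; straight torso 32 mm across from 65 to 89 mm above the foot, the place to grip; head 23 mm across. Two grey figures of the same shape are unfired and not to be packed.
- jar_a: Turquoise glazed jar, 60 mm across, 55 mm tall, in the middle of one cell, seen through the gaps in its cover; origin at the centre of its underside, 6 mm above the bench. The cover over a jar stops on it after sinking 5 mm.
- jar_b: A second such jar in another cell. The cell without a jar is the free one: its cover sinks 30 mm under the fingers to a stop, its top then 44 mm above the bench, 32 mm below the rim. The figurine's own weight does not sink it.
Mind the look-alikes: they are no part of the job. Leave any pink look-alike of the figurine alone.

How it is judged (in metres and radians):
On the way:
1. the bare fingers press on a cover of the crate (over 2.5 N) while the figurine still stands where it was (contact force between the fingers and crate above 2.5 N and distance of figurine from where it was at the start of the episode below 0.01 m and x of the grasp point in the frame of crate between -0.04 and 0.04 m and y of the grasp point in the frame of crate between -0.128 and 0.128 m), for 0.1 s.
At the end, for the whole second after the job is handed in: the figurine stands at rest, upright within 10 degrees, inside the crate's free cell, its foot on the cover sunk to its stop (44 mm above the bench, within 8 mm) (z of figurine in the frame of crate between 0.036 and 0.052 m and x of figurine in the frame of crate between -0.04 and 0.04 m and y of figurine in the frame of crate between -0.128 and 0.128 m and angle between figurine's own z axis and vertical below 0.17 rad and linear speed of figurine below 0.02 m/s); the robot touches nothing.
It fails at once if a jar is squeezed under its cover with more than 30 N (contact force between any of jar_a, jar_b and anything else above 30 N).
It fails at once if the figurine is dropped: off the fingers with its foot more than 36 mm above the sunken cover (distance of figurine from where it was at the start of the episode above 0.05 m and height (world z) of figurine above 0.08 m and contact force between the fingers and figurine below 0.05 N).
It also fails if it takes over 51 s, if anything falls off the work surface, if the arm or the gripper's body presses on something with over 40 N, if the wrist force passes 120 N, or if a joint passes its speed limit or range.

## Working session

There is one attempt and no reset: what is moved stays moved. The work goes in short steps, Python scripts to look and compute and a tool call to move; the robot and the scene stay as the last step left them, time stands still between calls to the robot, and variables do not carry over. Pictures are saved under pics/ and viewed, at most 11 in all, crops included, and the job is handed in when it is done.

Besides the shell and the picture viewer there is one more tool, called after "Emit:" as name(argument=value, ...) on one line, values as JSON. play_rows: Moves the arm, as the interface text tells. Its arguments: {"type":"object","properties":{"commands":{"type":"array"},"newtons":{"type":"number"}},"required":["commands"]}

```bash
mkdir -p pics
cat > h.py <<'E'
import numpy as np, cv2
from station import env
def snap(cam,name):
    im=env.read_camera(cam); cv2.imwrite('pics/'+name,im[:,:,::-1]); return im
def ray(info,px):
    R=cv2.Rodrigues(np.array(info['rvec'],float))[0]; t=np.array(info['tvec'],float).ravel()
    d=R.T@np.array([(px[0]-info['cx'])/info['fx'],(px[1]-info['cy'])/info['fy'],1.]); return -R.T@t,d
def atz(info,px,z):
    c,d=ray(info,px); return c+d*(z-c[2])/d[2]
def proj(info,P):
    K=np.array([[info['fx'],0,info['cx']],[0,info['fy'],info['cy']],[0,0,1.]])
    return cv2.projectPoints(np.array(P,float).reshape(-1,1,3),np.array(info['rvec'],float),np.array(info['tvec'],float),K,None)[0].reshape(-1,2)
E
python3 - <<'E'
from h import *
for c in('top','scene'):
    a=snap(c,c+'0.png'); i=env.camera_info(c); print(c,ray(i,(280,210)))
    for q in('figurine','jar_a','crate'):
        for r in env.silhouettes(q,c): print(q,r['location'],round(r['confidence'],2),r['pixels'].sum())
        for r in env.landmark_of(q,c): print(' lm',r['location'],round(r['confidence'],2),atz(i,r['location'],0).round())
E
```

```text
top (array([443.43644078, -60.21173126, 807.69017553]), array([ 0.13001863, -0.00107001, -0.99151358]))
figurine [440.4, 156.5] 0.92 788
figurine [399.3, 177.1] 0.67 725
 lm [434.3, 162.5] 0.67 [ 659. -394.    0.]
 lm [392.7, 180.6] 0.61 [ 617. -303.    0.]
jar_a [197.6, 184.4] 0.58 66
jar_a [240.4, 183.3] 0.45 104
 lm [194.6, 188.3] 0.46 [593. 123.   0.]
crate [184.9, 179.2] 0.58 6968
 lm [194.4, 187.6] 0.9 [595. 123.   0.]
scene (array([1225.26143479,   56.44978563,  580.78409791]), array([-0.76952023, -0.15266015, -0.62024461]))
figurine [160.5, 216.8] 0.87 947
figurine [108.9, 221.5] 0.74 1042
 lm [165.2, 226.1] 0.94 [ 608. -315.    0.]
 lm [115.1, 237.5] 0.66 [ 663. -401.    0.]
jar_a [372.1, 251.8] 0.71 266
jar_a [328.6, 241.4] 0.62 289
 lm [329.9, 247.3] 0.76 [602.  35.   0.]
 lm [372.9, 252.2] 0.55 [599. 120.   0.]
crate [387.5, 238.1] 0.71 8520
 lm [376.0, 253.3] 0.94 [601. 126.   0.]
```

```bash
python3 -c "
import cv2,numpy as np
a=cv2.imread('pics/top0.png');b=cv2.imread('pics/scene0.png')
cv2.imwrite('pics/both.png',cv2.resize(np.vstack([a,b]),(448,600)) if 0 else cv2.resize(np.hstack([a,b]),(800,300)))"
```

```text
(no output)
```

View pics/top0.png

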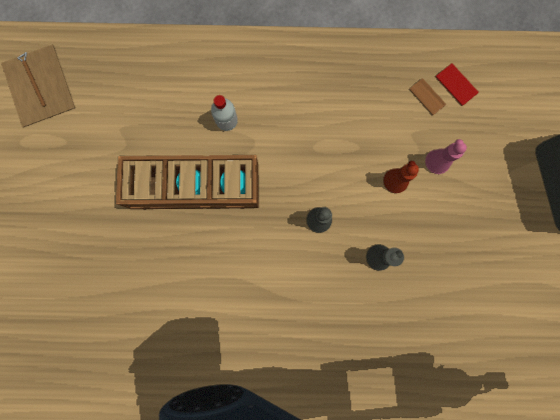

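View pics/scene0.png

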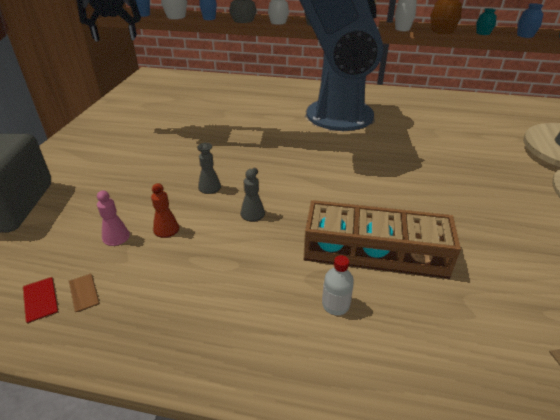

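Top picture: the red figurine is at (398,178). Look-alikes are pink (440,157), grey (320,219) and (380,257), plus a red bottle cap (220,102) and a red card (457,84). The turquoise shows in the cells at columns ~190 and ~233. The free cell is the left end one, (142,180), which agrees with the scene view at (430,230).

```bash
cat > fit.py <<'E'
from h import *
from scipy.optimize import minimize
def hullmask(info,P):
    m=np.zeros((420,560),np.uint8); h=cv2.convexHull((proj(info,P)*16).round().astype(np.int32)); cv2.fillConvexPoly(m,h,1,shift=4,lineType=8); return m>0
def boxP(p):
    x,y,a=p; c,s=np.cos(a),np.sin(a)
    return [[x+c*u-s*v,y+s*u+c*v,z] for u in(-48,48) for v in(-136,136) for z in(0,76)]
def revP(x,y,prof):
    return [[x+r*np.cos(t),y+r*np.sin(t),z] for r,z in prof for t in np.linspace(0,6.28,24)]
def figmask(i,p):
    a=hullmask(i,revP(p[0],p[1],[(27.5,0),(27.5,6),(16,65)]))
    b=hullmask(i,revP(p[0],p[1],[(16,65),(16,89)]));c=hullmask(i,revP(p[0],p[1],[(8,93),(11.5,104),(8,116)]))
    return a|b|c
def fit(obs,model,p0,sc):
    def cost(q):
        p=np.array(p0)+np.array(q)*sc; r=0
        for i,m in obs:
            k=model(i,p); r+=1-(k&m).sum()/(k|m).sum()
        return r
    n=len(p0); S=np.vstack([np.zeros(n),np.eye(n)])
    best=minimize(cost,np.zeros(n),method='Nelder-Mead',options=dict(initial_simplex=S))
    return np.array(p0)+best.x*sc,best.fun/len(obs)
def red(im,lo=165,hi=8,s=150):
    h=cv2.cvtColor(im,cv2.COLOR_RGB2HSV).astype(int); return ((h[...,0]>=172)|(h[...,0]<=8))&(h[...,1]>180)&(h[...,2]>50)
E
python3 - <<'E'
from fit import *
O={}
for c in('top','scene'):
    im=env.read_camera(c)
    cr=env.silhouettes('crate',c)[0]['pixels']
    r=red(im); n,l,st,ce=cv2.connectedComponentsWithStats(r.astype(np.uint8))
    k=l[178,398] if c=='top' else l[215,164]
    print(c,k,st[k],[tuple(s) for s in st[1:] if s[4]>60])
    O[c]=(env.camera_info(c),cr,l==k)
    x,y=(340,110) if c=='top' else (60,150); crop=cv2.resize(im[y:y+130,x:x+140],(400,371)); 
    globals()['c'+c]=crop
cv2.imwrite('pics/crop.png',np.hstack([ctop,cscene])[:,:,::-1])
for cs in(['top'],['scene'],['top','scene']):
    print(cs,fit([O[c][:2] for c in cs],lambda i,p:hullmask(i,boxP(p)),[598,123,0.],[20,20,.1]), fit([(O[c][0],O[c][2]) for c in cs],figmask,[610,-305],[15,15]))
E
```

```text
top 3 [384 161  34  32 611] [(np.int32(436), np.int32(64), np.int32(42), np.int32(41), np.int32(832)), (np.int32(214), np.int32(95), np.int32(12), np.int32(14), np.int32(117)), (np.int32(384), np.int32(161), np.int32(34), np.int32(32), np.int32(611))]
scene 1 [152 184  27  53 787] [(np.int32(152), np.int32(184), np.int32(27), np.int32(53), np.int32(787)), (np.int32(333), np.int32(255), np.int32(16), np.int32(16), np.int32(200)), (np.int32(23), np.int32(278), np.int32(35), np.int32(45), np.int32(1122))]
['top'] (array([5.97933953e+02, 1.24485234e+02, 1.47435148e-02]), np.float64(0.07373091478533211)) (array([ 619.71679211, -308.8506794 ]), np.float64(0.21502590673575128))
['scene'] (array([5.96060608e+02, 1.21774628e+02, 2.93872224e-02]), np.float64(0.12594510616261)) (array([ 615.74670255, -306.69971585]), np.float64(0.283894449499545))
['top', 'scene'] (array([5.97804590e+02, 1.22120827e+02, 1.69937748e-02]), np.float64(0.10194171460618623)) (array([ 619.58293736, -309.44863677]), np.float64(0.25446627647714604))
```

View pics/crop.png

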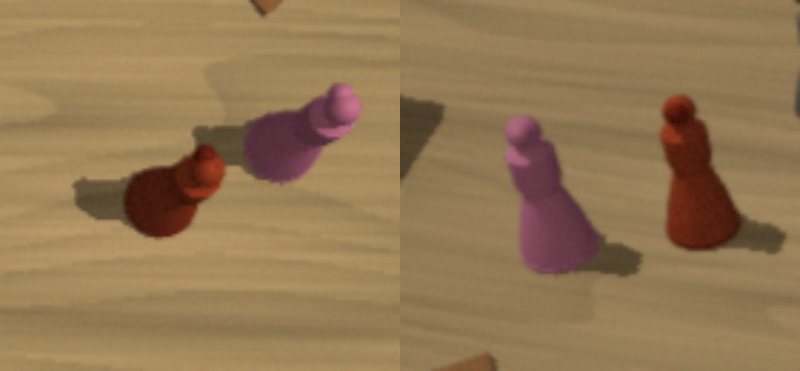

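Crop shows the terracotta figure to the lower left of the pink one, with clearly different hues. The red figurine is at about (613,-309). The crate is at about (598,122), yaw ~0.017, so the free cell is near (596,210). Next I'll plan the move.

```bash
cat >> h.py <<'E'
from scipy.spatial.transform import Rotation as Ro
def goal(pos,yaw=None):
    s=env.read_state(); R=Ro.from_euler('xyz',s['tcp_rot']); 
    t=np.array(s['tool_pos']); print('t',s['t'],'tcp',t.round(1),'rpy',np.round(s['tcp_rot'],3),'F',np.round(s['force'],2),'gw',round(s['gripper_width'],3),'ff',s['finger_force'])
    if yaw is None: G=R
    else: G=Ro.from_euler('xyz',[np.pi,0,yaw])
    print('turn',(R.inv()*G).as_rotvec().round(3),'shift',R.inv().apply(np.array(pos)-t).round(1),'dist',np.linalg.norm(np.array(pos)-t).round())
E
python3 - <<'E'
from h import *
goal([596,210,180]); goal([596,210,180],np.pi/2);goal([596,210,180],-np.pi/2);print(env.read_state()['joint_pos'])
E
```

```text
t 0.9 tcp [ 185.8 -596.7  231.3] rpy [3.142 0.    0.302] F [ 0.95 -0.53  0.29] gw 0.998 ff 0.0
turn [0. 0. 0.] shift [ 631.4 -648.4   51.3] dist 906.0
t 0.9 tcp [ 185.8 -596.7  231.3] rpy [3.142 0.    0.302] F [ 0.95 -0.53  0.29] gw 0.998 ff 0.0
turn [ 0.     0.    -1.269] shift [ 631.4 -648.4   51.3] dist 906.0
t 0.9 tcp [ 185.8 -596.7  231.3] rpy [3.142 0.    0.302] F [ 0.95 -0.53  0.29] gw 0.998 ff 0.0
turn [ 0.    -0.     1.873] shift [ 631.4 -648.4   51.3] dist 906.0
[-1.44752792e+00  5.27468578e-01  1.43270464e+00  1.05765613e-06
  1.18139201e+00 -1.78485502e-01]
```

The rows are not in the units I measure in: shifts go in shares of 800 mm and turns go in shares of 2 pi rad. I convert before sending: -648 mm / 800 = -0.81, 631 mm / 800 = 0.7888, -1.269 rad / 6.2832 = -0.202.

Emit:
play_rows(commands=[[0, 0, -0.202, 0.7888, -0.81, 0.0638, 0], [0, 0, -0.202, 0.7888, -0.81, 0.0638, 0], [0, 0, -0.202, 0.7888, -0.81, 0.0638, 0], [0, 0, -0.202, 0.7888, -0.81, 0.0638, 0], [0, 0, -0.202, 0.7888, -0.81, 0.0638, 0], [0, 0, -0.202, 0.7888, -0.81, 0.0638, 0], [0, 0, -0.202, 0.7888, -0.81, 0.0638, 0], [0, 0, -0.202, 0.7888, -0.81, 0.0638, 0]], newtons=40)

```text
t: 1.57
tool_pos: [337.2, -298.5, 212.8]
tcp_rot: [3.141, 0.001, 1.307]
force: [-0.1, -0.4, 0.1]
gripper_width: 0.001
finger_force: 0.0
```

Run:
```python
from h import *
goal([596,210,180],np.pi/2)
```

```text
t 1.5667 tcp [ 337.2 -298.5  212.8] rpy [3.141e+00 1.000e-03 1.307e+00] F [-0.11 -0.4   0.15] gw 0.001 ff 0.0
turn [ 0.001  0.001 -0.264] shift [558.3 117.4  32.6] dist 571.0
```

Scaled: 558 mm / 800 = 0.6975, 117 mm / 800 = 0.1463, -0.264 rad / 6.2832 = -0.042.

Emit:
play_rows(commands=[[0, 0, -0.042, 0.6975, 0.1463, 0.04, 0], [0, 0, -0.042, 0.6975, 0.1463, 0.04, 0], [0, 0, -0.042, 0.6975, 0.1463, 0.04, 0], [0, 0, -0.042, 0.6975, 0.1463, 0.04, 0], [0, 0, -0.042, 0.6975, 0.1463, 0.04, 0], [0, 0, -0.042, 0.6975, 0.1463, 0.04, 0], [0, 0, -0.042, 0.6975, 0.1463, 0.04, 0], [0, 0, -0.042, 0.6975, 0.1463, 0.04, 0]])

```text
t: 2.23
tool_pos: [489.8, -2.1, 194.1]
tcp_rot: [3.141, 0.0, 1.566]
force: [1.2, -0.9, 0.1]
gripper_width: 0.001
finger_force: 0.0
```

Run:
```python
from h import *
goal([596,210,180],np.pi/2)
```

```text
t 2.2333 tcp [489.8  -2.1 194.1] rpy [3.141 0.    1.566] F [ 1.15 -0.89  0.08] gw 0.001 ff 0.0
turn [ 0.001  0.    -0.005] shift [212.7 105.2  14.1] dist 238.0
```

Scaled: 212 mm / 800 = 0.265, 105 mm / 800 = 0.1313, -0.005 rad / 6.2832 = -0.0008.

Emit:
play_rows(commands=[[0, 0, -0.0008, 0.265, 0.1313, 0.0175, 0], [0, 0, -0.0008, 0.265, 0.1313, 0.0175, 0], [0, 0, -0.0008, 0.265, 0.1313, 0.0175, 0], [0, 0, -0.0008, 0.265, 0.1313, 0.0175, 0], [0, 0, -0.0008, 0.265, 0.1313, 0.0175, 0], [0, 0, -0.0008, 0.265, 0.1313, 0.0175, 0], [0, 0, -0.0008, 0.265, 0.1313, 0.0175, 0], [0, 0, -0.0008, 0.265, 0.1313, 0.0175, 0]])

```text
t: 2.9
tool_pos: [595.2, 208.8, 179.4]
tcp_rot: [-3.141, 0.0, 1.574]
force: [-0.4, -1.0, 0.2]
gripper_width: -0.002
finger_force: 0.0
```

Run:
```python
from h import *
goal([596,210,90],np.pi/2)
i=env.camera_info('wrist'); print(ray(i,(280,210)))
snap('wrist','w1.png'); print(proj(i,[[596,210,74],[596,122,74],[596,210,44]]))
```

```text
t 2.9 tcp [595.2 208.8 179.4] rpy [-3.141  0.     1.574] F [-0.38 -1.03  0.19] gw -0.002 ff 0.0
turn [-0.     0.     0.003] shift [ 1.2  0.8 89.4] dist 89.0
(array([596.64912272, 284.86631367, 321.33737232]), array([ 0.01219127, -0.29715203, -0.95481704]))
[[275.70150861 207.70856044]
 [275.55043726 294.41373673]
 [275.79723695 198.84597405]]
```

View pics/w1.png

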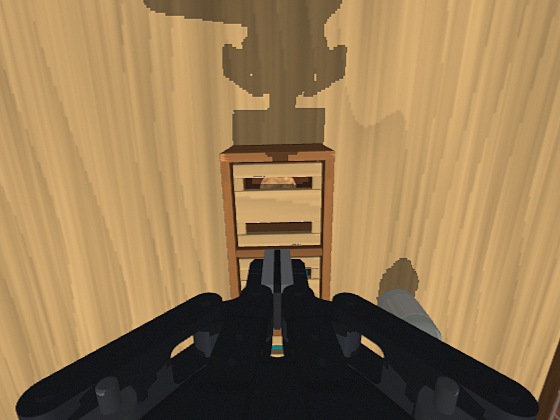

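Cover of the free cell is centred at (278,206) and contains no turquoise. The expected centre was (276,208), so the position is good to about 2 mm.

Scaled: 110 mm / 800 = 0.1375, 107 mm / 800 = 0.1338.

Emit:
play_rows(commands=[[0, 0, 0, 0.0025, 0.0031, 0.0438, 0], [0, 0, 0, 0.0025, 0.0031, 0.0875, 0], [0, 0, 0, 0.0025, 0.0031, 0.1188, 0], [0, 0, 0, 0.0025, 0.0031, 0.125, 0], [0, 0, 0, 0.0025, 0.0031, 0.13, 0], [0, 0, 0, 0.0025, 0.0031, 0.1338, 0], [0, 0, 0, 0.0025, 0.0031, 0.1375, 0], [0, 0, 0, 0.0025, 0.0031, 0.1375, 0]])

```text
t: 3.62
tool_pos: [598.5, 208.9, 71.4]
tcp_rot: [3.139, -0.0, 1.57]
force: [-0.8, -0.8, 0.4]
gripper_width: -0.001
finger_force: 0.0
```

Scaled: 20 mm / 800 = 0.025, 18 mm / 800 = 0.0225.

Emit:
play_rows(commands=[[0, 0, 0, 0, 0, 0.0038, 0], [0, 0, 0, 0, 0, 0.0075, 0], [0, 0, 0, 0, 0, 0.0113, 0], [0, 0, 0, 0, 0, 0.015, 0], [0, 0, 0, 0, 0, 0.0188, 0], [0, 0, 0, 0, 0, 0.0225, 0], [0, 0, 0, 0, 0, 0.025, 0], [0, 0, 0, 0, 0, 0.025, 0]])

```text
t: 4.28
tool_pos: [598.0, 209.6, 49.3]
tcp_rot: [3.141, -0.001, 1.57]
force: [0.5, 0.3, 2.3]
gripper_width: -0.003
finger_force: 0.9
```

Scaled: 7 mm / 800 = 0.0088, 6 mm / 800 = 0.0075.

Emit:
play_rows(commands=[[0, 0, 0, 0, 0, 0.0025, 0], [0, 0, 0, 0, 0, 0.005, 0], [0, 0, 0, 0, 0, 0.0063, 0], [0, 0, 0, 0, 0, 0.0075, 0], [0, 0, 0, 0, 0, 0.0088, 0], [0, 0, 0, 0, 0, 0.0088, 0], [0, 0, 0, 0, 0, 0.0088, 0]])

```text
t: 4.87
tool_pos: [598.0, 209.6, 44.0]
tcp_rot: [3.14, -0.0, 1.571]
force: [-0.4, -0.8, 9.8]
gripper_width: 0.001
finger_force: 4.5
```

Emit:
play_rows(commands=[[0, 0, 0, 0, 0, -0.025, 0], [0, 0, 0, 0, 0, -0.075, 0], [0, 0, 0, 0, 0, -0.125, 0], [0, 0, 0, -0.025, 0, -0.175, 0], [0, 0, 0, -0.075, 0.0038, -0.1875, 0], [0, 0, 0, -0.125, 0.0075, -0.1875, 0], [0, 0, 0, -0.175, 0.0113, -0.1875, 85], [0, 0, 0, -0.225, 0.015, -0.1875, 85]])

```text
t: 5.53
tool_pos: [607.8, 28.7, 192.4]
tcp_rot: [-3.138, -0.001, 1.572]
force: [0.3, -0.1, -0.6]
gripper_width: 0.273
finger_force: 0.0
```

Emit:
play_rows(commands=[[0, 0, 0, -0.05, 0, 0, 85], [0, 0, 0, -0.1, 0, 0, 85], [0, 0, 0, -0.15, 0, 0, 85], [0, 0, 0, -0.2, 0, 0, 85], [0, 0, 0, -0.25, 0, 0, 85], [0, 0, 0, -0.3, 0, 0, 85], [0, 0, 0, -0.35, 0, 0, 85], [0, 0, 0, -0.4, 0, 0, 85]])

```text
t: 6.2
tool_pos: [608.0, -291.1, 191.3]
tcp_rot: [-3.138, -0.004, 1.571]
force: [0.5, 0.3, -0.0]
gripper_width: 0.995
finger_force: 0.0
```

Scaled: -80 mm / 800 = -0.1, -60 mm / 800 = -0.075.

Emit:
play_rows(commands=[[0, 0, 0, -0.0375, 0, 0, 85], [0, 0, 0, -0.075, 0, 0, 85], [0, 0, 0, -0.1, 0, 0, 85], [0, 0, 0, -0.1, 0, 0, 85], [0, 0, 0, -0.1, 0, 0, 85]])

```text
t: 6.62
tool_pos: [608.2, -370.5, 191.0]
tcp_rot: [-3.139, -0.004, 1.569]
force: [-0.1, -0.0, -0.3]
gripper_width: 0.998
finger_force: 0.0
```

Run:
```python
from fit import *
goal([613,-309,58],np.pi/2)
i=env.camera_info('wrist'); im=snap('wrist','w2.png')
r=red(im); n,l,st,ce=cv2.connectedComponentsWithStats(r.astype(np.uint8)); print([(s.tolist(),c.round().tolist()) for s,c in zip(st[1:],ce[1:]) if s[4]>100])
for q in env.landmark_of('figurine','wrist'): print(q,atz(i,q['location'],0).round(1))
print(proj(i,[[613,-309,0],[613,-309,116]]),ray(i,(280,210)))
```

```text
t 6.6167 tcp [ 608.2 -370.5  191. ] rpy [-3.139 -0.004  1.569] F [-0.12 -0.01 -0.28] gw 0.998 ff 0.0
turn [-0.003 -0.004 -0.002] shift [ 61.    5.  133.2] dist 147.0
[([262, 107, 50, 51, 1955], [287.0, 132.0]), ([424, 214, 84, 71, 2768], [466.0, 249.0])]
{'location': [323.2, 212.7], 'confidence': 0.96} [ 664.8 -400.7    0. ]
{'location': [282.8, 131.5], 'confidence': 0.63} [ 616.3 -306.9    0. ]
[[279.82306961 133.51063822]
 [281.03156818 140.45192877]] (array([ 610.47774953, -295.01021212,  333.23275817]), array([ 0.00801262, -0.29330147, -0.95605103]))
```

View pics/w2.png

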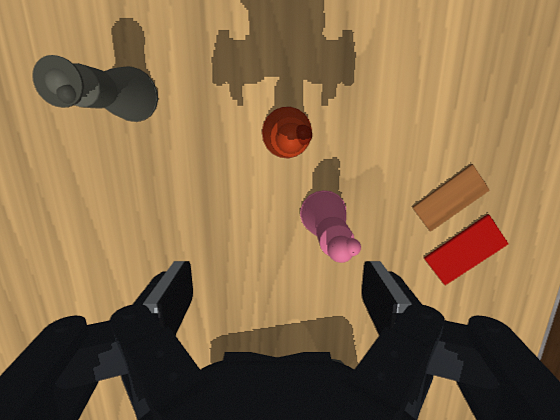

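The red figurine is seen almost from above at (287,132). Pink is at (330,225) and grey at the left. There is a dark spot at (303,132) on its head, so I'll take a zoomed look to settle the axis.

Run:
```python
from fit import *
i=env.camera_info('wrist'); im=cv2.imread('pics/w2.png')[:,:,::-1].copy()
r=red(im); n,l,st,ce=cv2.connectedComponentsWithStats(r.astype(np.uint8)); m=l==l[145,280]
cn=cv2.findContours(m.astype(np.uint8),0,1)[0][0]; print(cv2.minEnclosingCircle(cn),cv2.fitEllipse(cn))
p,c=fit([(i,m)],figmask,[619,-308],[10,10]); print(p,c)
big=cv2.resize(im[90:180,240:340],(800,720)[:2] if 0 else (660,594),interpolation=cv2.INTER_CUBIC)
for z,rr in((0,27.5),(89,16),(104,11.5)):
    q=(proj(i,revP(p[0],p[1],[(rr,z)]))-[240,90])*6.6; cv2.polylines(big,[q.astype(np.int32)],True,(0,255,0),1)
cv2.imwrite('pics/w2c.png',big[:,:,::-1])
```

```text
((286.625, 131.875), 25.301408767700195) ((286.5396423339844, 131.8073272705078), (48.094520568847656, 49.97076416015625), 5.01138162612915)
[ 620.40114784 -305.75817394] 0.08129699248120303
```

View pics/w2c.png

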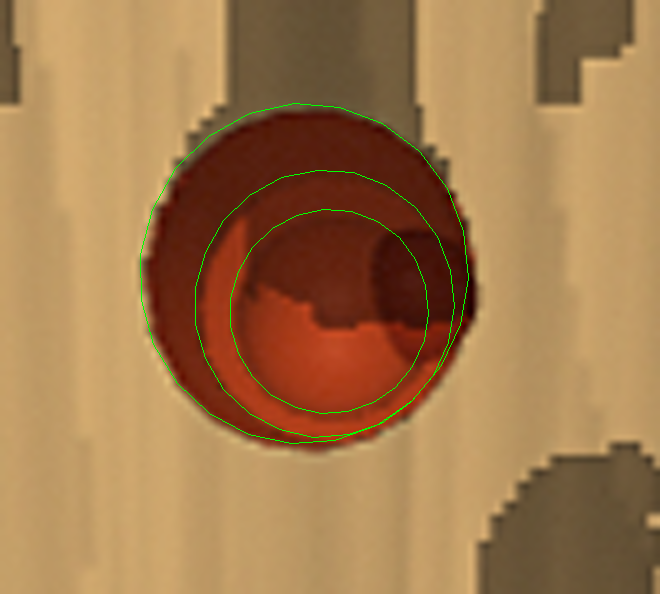

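Circles fit well; the dark spot is a side bun. The axis is at about (621,-306.5).

Scaled: 130 mm / 800 = 0.1625, 110 mm / 800 = 0.1375, -0.004 rad / 6.2832 = -0.0006.

Emit:
play_rows(commands=[[-0.0005, -0.0006, 0, 0.04, 0.0075, 0, 85], [-0.0005, -0.0006, 0, 0.08, 0.0163, 0, 85], [-0.0005, -0.0006, 0, 0.08, 0.0163, 0.0125, 85], [-0.0005, -0.0006, 0, 0.08, 0.0163, 0.0563, 85], [-0.0005, -0.0006, 0, 0.08, 0.0163, 0.1, 85], [-0.0005, -0.0006, 0, 0.08, 0.0163, 0.1375, 85], [-0.0005, -0.0006, 0, 0.08, 0.0163, 0.1625, 85], [-0.0005, -0.0006, 0, 0.08, 0.0163, 0.1625, 85]])

```text
t: 7.38
tool_pos: [619.0, -302.3, 57.2]
tcp_rot: [-3.135, -0.003, 1.573]
force: [-0.4, -0.4, -0.4]
gripper_width: 0.999
finger_force: 0.0
```

Run:
```python
from fit import *
goal([621,-306.5,61],np.pi/2)
i=env.camera_info('wrist'); im=snap('wrist','w3.png')
print(proj(i,[[621,-306.5,0],[621,-306.5,104]]))
r=red(im); n,l,st,ce=cv2.connectedComponentsWithStats(r.astype(np.uint8)); print([(s.tolist(),c.round().tolist()) for s,c in zip(st[1:],ce[1:]) if s[4]>100])
```

```text
t 7.3833 tcp [ 619.  -302.3   57.2] rpy [-3.135e+00 -3.000e-03  1.573e+00] F [-0.38 -0.38 -0.41] gw 0.999 ff 0.0
turn [-0.007 -0.003  0.002] shift [-4.2  1.9 -3.8] dist 6.0
[[277.62248709 234.19446255]
 [276.6467961  333.28063678]]
[([239, 201, 78, 156, 9797], [277.0, 280.0]), ([540, 350, 20, 32, 328], [553.0, 363.0])]
```

View pics/w3.png

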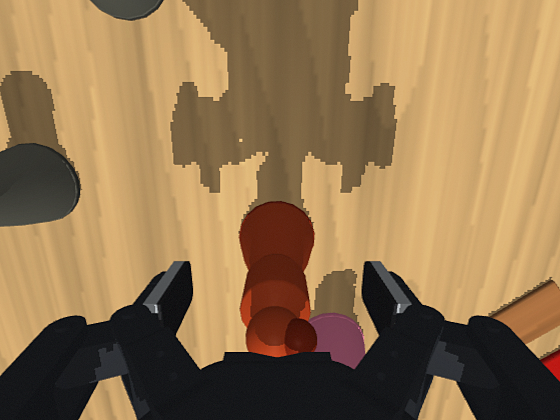

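The figurine stands centrally between the pads, torso at about (277,285), and the pink one is behind and clear of the fingers. I'll trim and close.

Scaled: -4 mm / 800 = -0.005, 2 mm / 800 = 0.0025, -0.007 rad / 6.2832 = -0.0011.

Emit:
play_rows(commands=[[-0.0011, -0.0005, 0, -0.005, 0.0025, -0.005, 85], [-0.0011, -0.0005, 0, -0.005, 0.0025, -0.005, 85], [-0.0011, -0.0005, 0, -0.005, 0.0025, -0.005, 20], [-0.0011, -0.0005, 0, -0.005, 0.0025, -0.005, 20], [-0.0011, -0.0005, 0, -0.005, 0.0025, -0.005, 20], [-0.0011, -0.0005, 0, -0.005, 0.0025, -0.005, 20], [-0.0011, -0.0005, 0, -0.005, 0.0025, -0.005, 20], [-0.0011, -0.0005, 0, -0.005, 0.0025, -0.005, 20]], newtons=35)

```text
t: 8.1
tool_pos: [623.9, -310.8, 67.6]
tcp_rot: [3.133, 0.007, 1.571]
force: [-3.1, -0.2, 5.3]
gripper_width: 0.363
finger_force: 34.3
```

Scaled: -130 mm / 800 = -0.1625, -120 mm / 800 = -0.15.

Emit:
play_rows(commands=[[0, 0, 0, 0, 0, 0, 20], [0, 0, 0, 0, 0, -0.0125, 20], [0, 0, 0, 0, 0, -0.0375, 20], [0, 0, 0, 0, 0, -0.075, 20], [0, 0, 0, 0, 0, -0.1125, 20], [0, 0, 0, 0, 0, -0.15, 20], [0, 0, 0, 0, 0, -0.1625, 20], [0, 0, 0, 0, 0, -0.1625, 20]])

```text
t: 8.77
tool_pos: [625.4, -310.9, 200.6]
tcp_rot: [3.125, 0.011, 1.571]
force: [0.9, 0.1, -2.8]
gripper_width: 0.366
finger_force: 34.6
```

Run:
```python
from fit import *
goal([598,211,190],np.pi/2)
i=env.camera_info('wrist'); im=snap('wrist','w4.png')
```

```text
t 8.7667 tcp [ 625.4 -310.9  200.6] rpy [3.125 0.011 1.571] F [ 0.87  0.11 -2.79] gw 0.366 ff 34.63937810040079
turn [0.017 0.011 0.   ] shift [522.  -27.4   4.2] dist 523.0
```

View pics/w4.png

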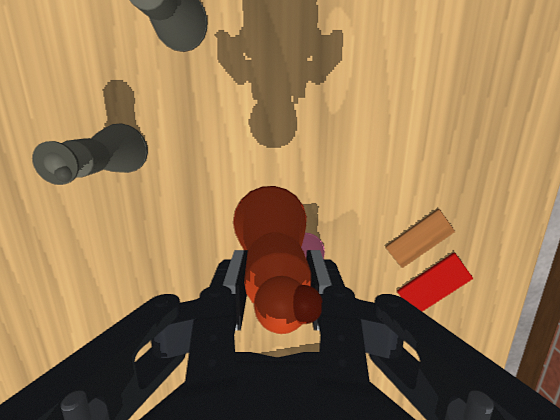

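Figurine is held: the pads touch the torso and the width reads 31 mm. Next I carry it to the cell.

Scaled: 255 mm / 800 = 0.3188, 220 mm / 800 = 0.275, 0.01 rad / 6.2832 = 0.0016.

Emit:
play_rows(commands=[[0.0016, 0.0016, 0, 0.0188, -0.0013, -0.0063, 20], [0.0016, 0.0016, 0, 0.0563, -0.0025, -0.0063, 20], [0.0016, 0.0016, 0, 0.1, -0.005, -0.0063, 20], [0.0016, 0.0016, 0, 0.1438, -0.0075, -0.0063, 20], [0.0016, 0.0016, 0, 0.1875, -0.01, -0.0063, 20], [0.0016, 0.0016, 0, 0.2313, -0.0125, -0.0063, 20], [0.0016, 0.0016, 0, 0.275, -0.015, -0.0063, 20], [0.0016, 0.0016, 0, 0.3188, -0.0175, -0.0063, 20]])

```text
t: 9.48
tool_pos: [606.8, -51.6, 197.3]
tcp_rot: [-3.136, -0.005, 1.571]
force: [0.5, 0.1, -0.8]
gripper_width: 0.365
finger_force: 34.7
```

Scaled: 260 mm / 800 = 0.325, 240 mm / 800 = 0.3.

Emit:
play_rows(commands=[[0, 0, 0, 0.0438, -0.0025, 0, 20], [0, 0, 0, 0.0875, -0.005, 0, 20], [0, 0, 0, 0.1313, -0.0075, 0, 20], [0, 0, 0, 0.175, -0.01, 0, 20], [0, 0, 0, 0.2188, -0.0125, 0, 20], [0, 0, 0, 0.2625, -0.015, 0, 20], [0, 0, 0, 0.3, -0.0163, 0, 20], [0, 0, 0, 0.325, -0.0163, 0, 20]])

```text
t: 10.15
tool_pos: [592.9, 209.2, 198.0]
tcp_rot: [-3.135, -0.004, 1.573]
force: [0.6, 0.2, -2.2]
gripper_width: 0.364
finger_force: 34.6
```

Emit:
play_rows(commands=[[0, 0, 0, 0, 0, 0, 20], [0, 0, 0, 0, 0, 0, 20], [0, 0, 0, 0, 0, 0, 20]])

```text
t: 10.4
tool_pos: [594.6, 205.2, 198.9]
tcp_rot: [-3.137, -0.002, 1.571]
force: [0.8, 0.7, -2.2]
gripper_width: 0.361
finger_force: 34.7
```

Run:
```python
from fit import *
goal([598,211,190],np.pi/2)
i=env.camera_info('wrist'); im=snap('wrist','w5.png'); tz=env.read_state()['tool_pos'][2]; z0=tz-67.6
r=red(im); n,l,st,ce=cv2.connectedComponentsWithStats(r.astype(np.uint8)); k=1+st[1:,4].argmax(); print(st[k])
t=env.read_state()['tool_pos']
cn=np.argwhere(l==k); top=cn[cn[:,0]<st[k][1]+34]  # upper arc of foot
e=[]
for rr in range(st[k][1],st[k][1]+34):
    c=cn[cn[:,0]==rr,1]; e+= [(c.min(),rr),(c.max()+1,rr)]
P=np.array([atz(i,p,z0)[:2] for p in e])
A=np.c_[2*P,np.ones(len(P))]; s=np.linalg.lstsq(A,(P**2).sum(1),rcond=None)[0]; print('foot',s[:2],'r',np.sqrt(s[2]+s[:2]@s[:2]),'z0',z0)
for c in('top','scene'):
    m=env.read_camera(c); cv2.imwrite(f'pics/{c}5.png',m[:,:,::-1])
a=cv2.imread('pics/top5.png')[100:240,60:340]; b=cv2.imread('pics/scene5.png')[90:300,250:500]
cv2.imwrite('pics/m5.png',np.hstack([cv2.imread('pics/w5.png')[100:400,130:430],cv2.resize(b,(357,300))]))
```

```text
t 10.4 tcp [594.6 205.2 198.9] rpy [-3.137e+00 -2.000e-03  1.571e+00] F [ 0.83  0.72 -2.16] gw 0.361 ff 34.65258976095356
turn [-0.004 -0.002  0.001] shift [5.8 3.4 8.9] dist 11.0
[ 233  186   89  148 8939]
foot [591.19868562 207.15323815] r 27.521546354390313 z0 131.70179241706705
```

View pics/m5.png

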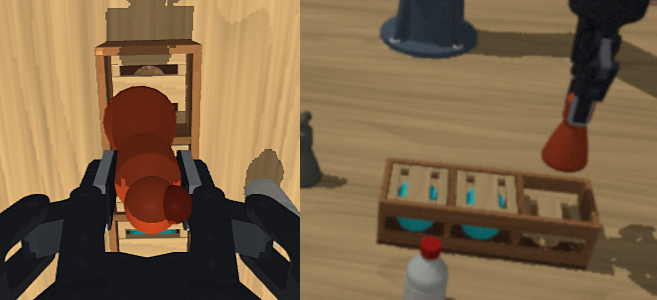

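The foot is at (591,207), and the radius fits at 27.5 mm. The cover is visibly sunk in the free cell. I'll shift +7/+4 and lower.

Scaled: 50 mm / 800 = 0.0625, 40 mm / 800 = 0.05.

Emit:
play_rows(commands=[[0, 0, 0, 0.0025, 0.005, 0, 20], [0, 0, 0, 0.005, 0.0088, 0, 20], [0, 0, 0, 0.005, 0.0088, 0.025, 20], [0, 0, 0, 0.005, 0.0088, 0.05, 20], [0, 0, 0, 0.005, 0.0088, 0.0625, 20], [0, 0, 0, 0.005, 0.0088, 0.0625, 20], [0, 0, 0, 0.005, 0.0088, 0.0625, 20]])

```text
t: 11.13
tool_pos: [603.3, 209.2, 150.4]
tcp_rot: [-3.141, -0.003, 1.57]
force: [0.4, -0.4, -1.1]
gripper_width: 0.362
finger_force: 34.7
```

Run:
```python
from fit import *
goal([602,209,111.6],np.pi/2)
i=env.camera_info('wrist'); im=snap('wrist','w6.png'); z0=env.read_state()['tool_pos'][2]-67.6
r=red(im); n,l,st,ce=cv2.connectedComponentsWithStats(r.astype(np.uint8)); k=1+st[1:,4].argmax()
cn=np.argwhere(l==k); e=[]
for rr in range(st[k][1],st[k][1]+34):
    c=cn[cn[:,0]==rr,1]; e+= [(c.min(),rr),(c.max()+1,rr)]
P=np.array([atz(i,p,z0)[:2] for p in e])
A=np.c_[2*P,np.ones(len(P))]; s=np.linalg.lstsq(A,(P**2).sum(1),rcond=None)[0]; print('foot',s[:2],'r',np.sqrt(s[2]+s[:2]@s[:2]),'z0',z0)
```

```text
t 11.1333 tcp [603.3 209.2 150.4] rpy [-3.141e+00 -3.000e-03  1.570e+00] F [ 0.39 -0.39 -1.08] gw 0.362 ff 34.74751434638165
turn [-0.001 -0.003 -0.   ] shift [-0.3 -1.2 38.8] dist 39.0
foot [599.98891379 211.85634045] r 27.12403945222896 z0 83.67968339080667
```

View pics/w6.png

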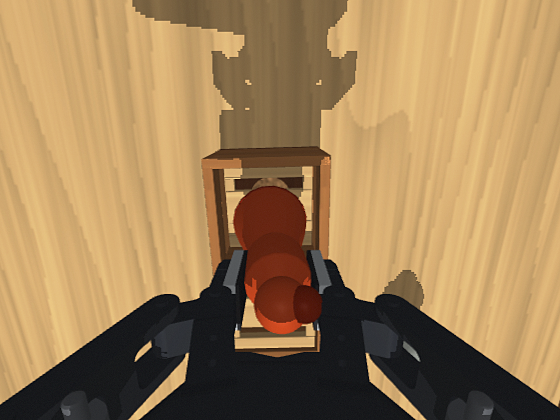

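The foot is centred between the cell walls (columns 223–319, foot ~270). I'll lower to contact.

Scaled: 35 mm / 800 = 0.0438, 34 mm / 800 = 0.0425.

Emit:
play_rows(commands=[[0, 0, 0, 0, 0, 0.0125, 20], [0, 0, 0, 0, 0, 0.025, 20], [0, 0, 0, 0, 0, 0.035, 20], [0, 0, 0, 0, 0, 0.04, 20], [0, 0, 0, 0, 0, 0.0425, 20], [0, 0, 0, 0, 0, 0.0438, 20], [0, 0, 0, 0, 0, 0.0438, 20], [0, 0, 0, 0, 0, 0.0438, 20]])

```text
t: 11.85
tool_pos: [603.5, 209.6, 116.0]
tcp_rot: [3.141, -0.003, 1.571]
force: [0.1, -0.2, -2.3]
gripper_width: 0.362
finger_force: 34.7
```

Scaled: 2 mm / 800 = 0.0025, 1 mm / 800 = 0.0013.

Emit:
play_rows(commands=[[0, 0, 0, 0, 0, 0.0013, 20], [0, 0, 0, 0, 0, 0.0025, 20], [0, 0, 0, 0, 0, 0.0025, 20], [0, 0, 0, 0, 0, 0.0025, 20]])

```text
t: 12.18
tool_pos: [603.2, 209.5, 113.8]
tcp_rot: [3.141, -0.003, 1.571]
force: [-0.0, -0.4, -3.0]
gripper_width: 0.364
finger_force: 34.7
```

Scaled: 2 mm / 800 = 0.0025, 1.5 mm / 800 = 0.0019.

Emit:
play_rows(commands=[[0, 0, 0, 0, 0, 0.0013, 20], [0, 0, 0, 0, 0, 0.0019, 20], [0, 0, 0, 0, 0, 0.0025, 20], [0, 0, 0, 0, 0, 0.0025, 20], [0, 0, 0, 0, 0, 0.0025, 20]])

```text
t: 12.6
tool_pos: [603.2, 209.5, 111.8]
tcp_rot: [-3.142, -0.003, 1.571]
force: [-0.1, 1.5, -1.2]
gripper_width: 0.362
finger_force: 34.7
```

Scaled: 1 mm / 800 = 0.0013, 0.5 mm / 800 = 0.0006.

Emit:
play_rows(commands=[[0, 0, 0, 0, 0, 0.0006, 20], [0, 0, 0, 0, 0, 0.0013, 20], [0, 0, 0, 0, 0, 0.0013, 20], [0, 0, 0, 0, 0, 0.0013, 20]])

```text
t: 12.93
tool_pos: [603.3, 209.6, 111.6]
tcp_rot: [3.141, -0.003, 1.571]
force: [-0.9, -0.1, 6.3]
gripper_width: 0.364
finger_force: 35.5
```

Contact at the expected height. I release gradually and then lift off.

Scaled: -0.5 mm / 800 = -0.0006.

Emit:
play_rows(commands=[[0, 0, 0, 0, 0, -0.0006, 34], [0, 0, 0, 0, 0, -0.0006, 38], [0, 0, 0, 0, 0, -0.0006, 44], [0, 0, 0, 0, 0, -0.0006, 55], [0, 0, 0, 0, 0, -0.0006, 70], [0, 0, 0, 0, 0, -0.0006, 85], [0, 0, 0, 0, 0, -0.0006, 85], [0, 0, 0, 0, 0, -0.0006, 85]], newtons=20)

```text
t: 13.6
tool_pos: [603.3, 209.5, 111.2]
tcp_rot: [3.141, -0.003, 1.571]
force: [-1.0, -0.9, -0.1]
gripper_width: 0.996
finger_force: 0.0
```

Scaled: -140 mm / 800 = -0.175, -125 mm / 800 = -0.1563.

Emit:
play_rows(commands=[[0, 0, 0, 0, -0.0038, -0.0063, 85], [0, 0, 0, 0, -0.0038, -0.0188, 85], [0, 0, 0, 0, -0.0038, -0.0438, 85], [0, 0, 0, 0, -0.0038, -0.0813, 85], [0, 0, 0, 0, -0.0038, -0.1188, 85], [0, 0, 0, 0, -0.0038, -0.1563, 85], [0, 0, 0, -0.0625, -0.0038, -0.175, 85], [0, 0, 0, -0.0625, -0.0038, -0.175, 85]])

```text
t: 14.27
tool_pos: [602.3, 156.5, 256.1]
tcp_rot: [3.133, -0.001, 1.571]
force: [-0.5, -0.3, -0.8]
gripper_width: 0.993
finger_force: 0.0
```

Run:
```python
from fit import *
goal([602,209,111.6],np.pi/2)
w=env.read_camera('wrist'); s=env.read_camera('scene'); t=env.read_camera('top')
cv2.imwrite('pics/m7.png',np.hstack([cv2.resize(w[60:360,130:430],(400,400)),cv2.resize(s[120:300,280:480],(400,400))])[:,:,::-1])
```

```text
t 14.2667 tcp [602.3 156.5 256.1] rpy [ 3.133e+00 -1.000e-03  1.571e+00] F [-0.46 -0.33 -0.78] gw 0.993 ff 0.0
turn [ 0.009 -0.001  0.   ] shift [ 52.4  -1.5 144.6] dist 154.0
```

View pics/m7.png

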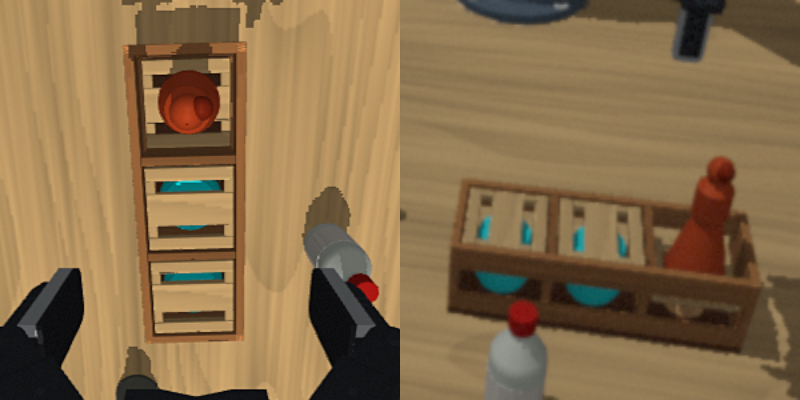

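The figurine stands upright on the sunken cover in the free cell: wrist crop (188,102), scene crop (700,230). The hand is clear of everything.

```bash
python3 -c "
from station import env
print(env.hand_in())"
```

```text
the job is handed in; nothing more can be done
None
```

I pressed the free cell's cover down to its stop, set the red figurine upright on it, and handed the job in at about 14 s on the robot clock; the hand-in call did not report a verdict.

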